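Fix a connecting rod in a one-hand bar clamp for gauging

ROBOT

A 6-joint arm with a two-finger parallel gripper is mounted at the origin on a cart in front of the work surface, level with it; the furniture and walls round the work are solid. World frame = base frame: x ahead of the robot, y to its left, z up, the work surface at z = 0. Lengths are in m, angles in rad, forces in N, time in s.
With the tool pointing down it reaches from about 0.3 to 0.75 m from the base axis. Payload 8.5 kg.
Tool frame: the origin (TCP) lies at the very end of the fingers, on their centre line; the grasp point (between the pads) lies 19 mm behind it (robot.hold_point_z is the distance from the TCP to the grasp point, in m); z points along the fingers, y is the line along which they close (so a half turn about z gives the same grasp; the last joint's range is limited). The gripper opens to 85 mm and grips with 20 to 120 N. Pads are 22 mm wide; open, the fingers measure 114 mm over their backs; the gripper's body (76 mm by 85 mm) begins 54 mm behind the grasp point. The pads swing forward as they close: fully open they stand 13 mm farther back than shut.
Start: joints at [-1.516, 0.381, 1.297, -0, 1.464, -0.215], TCP at [0.147, -0.53, 0.231] pointing down, gripper open.
Joint ranges: [-3.11, 3.11], [-0.89, 2.33], [0.22, 2.48], [-1.42, 4.56], [0.17, 2.85], [-2.88, 2.88]. Speed limits (rad/s): [2.39, 2.39, 3.14, 3.14, 3.14, 3.14].

INTERFACE

Orientations are given as a unit quaternion [w, x, y, z].
In Python, from cell import robot gives the robot as it stands.
- The arm moves only by the shell command python3 -m pendant 'ROWS' [FORCE]. ROWS is a JSON object of lists of equal length, an entry for each row: "delta_pos": the shift along the tool's x, y, z in mm, a list of three; "turn": the turn, a rotation vector about the tool's x, y, z in rad, a list of three; "hand": the opening in per cent of the stroke, from 0 (shut) to 100 (fully open). In form: {"delta_pos": [[tx, ty, tz], ...], "turn": [[wx, wy, wz], ...], "hand": [hand, ...]}. A call has 1 to 10 rows; each row shifts and turns the commanded pose from where the row before left it, along the tool's axes as they then stand; what a row does not reach is not made up. A row lasts 1/8 s, in which the tool goes at most 62.5 mm and 10.7 degrees, less where a joint would pass 70% of its speed; a pose out of reach is approached as far as the arm can. A call is refused whole if a number of a shift passes 62.5 or a number of a turn 0.188, either way. A call with a gripper value outside its range is refused whole. The fingers move at their own pace and stop on an object; FORCE is the grip in N (left out, the last holds). Time passes only in rows, so rows that do not move let the fingers close. It gives the time, the measured TCP pose, the force, the opening and the grip force at its end, in the units of the state.
- robot.observe(): the state, without advancing time (a new reading comes with each control period).
- robot.snapshot(name): name is "scene" or "top"; returns the picture (480x640x3 uint8, red, green, blue); there is no depth.
- robot.calibration(name): a dict with "K" (3x3 intrinsics, pixels), "camera_from_world" (4x4, takes a point from world to camera coordinates). Camera axes: x right, y down, z forward; pixel columns grow to the right and rows downward; lengths in m; the calibration is good to about 2 mm. A picture is of the moment at which its call begins. calibration takes no time and is no camera call.
- robot.job_done(): hands the job in; it is judged then, once.
The state is a dict: "t": time; "joint_positions": joint angles; "qd": joint speeds; "joint_torque": joint torques, N m; "position": TCP position; "orientation": TCP orientation; "force": force on the tool from outside, world axes, zero at the start; "wrist_torque": the same for the moment, N m; "finger_gap": finger opening in m; "grip_force": force on a finger pad.
Only numpy, scipy, OpenCV 4.12 (cv2) and the standard library are available. Lean on these libraries where they do the work, as an engineer would, in place of code of your own. Each camera call takes 0.05 s, during which the arm holds its last target. There are 200 camera calls.

TASK

Fix the connecting rod in the bar clamp on the plywood board, ready for gauging its big end: lay the rod flat on the board with its shank between the two rubber pads, small end towards the steel bar and big end pointing out, and let go of it. Then pump the clamp's trigger until the sliding jaw grips the shank firmly, feeling for the trigger going stiff and stopping there, since overtightening harms rod and pads. Leave the trigger sprung back, and do not disturb the micrometer, the feeler gauge or the hammer.

Things in the scene. Friction and masses are not known exactly. Their poses are not given: they have to be found in the camera images.
- clamp: One-hand bar clamp on its side, bolted to a plywood board 205 x 205 x 18 mm fixed on the bench. Origin on the underside; board: x -55..150, y -105..100 mm, top z 18. The bar (20 mm wide) runs along y at x = 0; jaws stick out to x = 106; jaws and housing z 20..56. Fixed pistol grip: y -83..-65, x to -135 mm, z 20..46, beyond the board's front edge (x -55) with bare bench below.
- fixed_pad: Rubber pad of the fixed jaw, at clamp x 77..103 mm, z 20..42; origin in the middle of its face, which is the clamp's plane y = 0 and looks along +y; axes as the clamp's. The jaw arm stands 14 mm behind the face.
- jaw_pad: Same pad on the sliding jaw; origin in its face's middle, looking along the clamp's -y, at first 38..50 mm from the fixed pad. Swivels 8 degrees to suit a taper. Springy: gives 1 mm per 12 N, squashed flat at 3.8 mm. Firm grip: 18 to 35 N on the rod; under 12 N is loose, over 45 N overtight. A brake holds the jaw wherever the trigger has drawn it; it cannot open again.
- trigger (a joint): Grey lever on the grip's +y side, 14 mm wide, z 21..45, hinged (axis up) at clamp x 18, y -35 mm. 0 = sprung back, 0.19 rad = squeezed home (-y). A full stroke draws the jaw 9 mm; let it spring back in between. Jaw on rod: each newton beyond the spring adds about 2 N of clamping; 14 to 16 N in all is firm once it is stiff from the stroke's start twice (first the rod is drawn square).
- trigger_grip (a point): Point on the trigger's front face where it is pushed towards the clamp's -y: clamp x -90, y -28 mm when sprung back, 33 mm above the bench, 108 mm from the hinge. Its spring resists with 4 N there at the start and 6 N at the end of the 20 mm stroke. Trigger and grip measure 55 mm over both (35 mm squeezed); both sides are free for fingers.
- con_rod: Bare steel connecting rod, 173 mm long, 18 mm thick, 0.5 kg, flat on the bench. Origin on its underside near its middle, z up; its own x is not along its length (see the points). Big eye 60 mm, small eye 32 mm across, centres 131 mm apart; the shank widens evenly from 16 mm at the small eye to 27 mm at the big eye.
- rod_shank (a point): Point on the rod's centre line that belongs between the pads: 49 mm from the small eye's centre, where the shank is 19 mm wide; x axis along the shank towards the big end, z up; 9 mm above the rod's underside.
- rod_grasp (a point): Point on the rod's centre line, 42 mm nearer the big end than rod_shank, near the rod's balance point; shank 25 mm wide there, clear of the jaws when the rod is in place; x axis along the shank towards the big end, z up; 9 mm above the rod's underside.
- rod_big_end (a point): Centre of the big eye, 82 mm from rod_shank; x axis along the shank towards the big end, z up; 9 mm above the rod's underside.
- micrometer: Micrometer lying on the bench to the right of the clamp, 52 x 102 x 16 mm; origin under its middle. To be left alone.
- feeler_gauge: Fanned feeler gauge lying near the bench's front edge, 94 x 68 x 10 mm; origin under its middle. To be left alone.
- ball_hammer: Ball-peen hammer with a wooden handle lying along the bench's front edge, 254 x 66 x 27 mm; origin under its middle. To be left alone.

How it is judged:
By the outcome, as a careful person would: the job done as asked, in the order asked, and still so for the second after the job is handed in, with the robot touching nothing.
It also fails if it takes over 61 s, if anything falls off the work surface, if the arm or the gripper's body presses on something with over 40 N, if the wrist force passes 120 N, or if a joint passes its speed limit or range.

## Working session

There is one attempt and no reset: what is moved stays moved. The work goes in short steps, Python scripts to look and compute and a shell command to move; the robot and the scene stay as the last step left them, time stands still between calls to the robot, and variables do not carry over. Pictures are saved under pics/ and viewed, at most 10 in all, crops included, and the job is handed in when it is done.

```bash
ls; mkdir -p pics; python3 - <<'E'
from cell import robot
import cv2
for n in ("scene","top"):
    im=robot.snapshot(n); cv2.imwrite(f"pics/{n}0.png",im[:,:,::-1])
    c=robot.calibration(n); print(n,c["K"],c["camera_from_world"])
o=robot.observe(); print({k:o[k] for k in("t","position","orientation","force","finger_gap")}, robot.hold_point_z)
E
```

```text
pics
scene [[587.50822518   0.         325.28858305]
 [  0.         587.50822518 238.63029079]
 [  0.           0.           1.        ]] [[-0.58066698 -0.81410193  0.00799378  0.29510996]
 [-0.45170794  0.3139857  -0.83508857  0.25317818]
 [ 0.67733729 -0.48851921 -0.55005743  1.03306464]
 [ 0.          0.          0.          1.        ]]
top [[554.3099117    0.         314.08969095]
 [  0.         554.3099117  241.65000964]
 [  0.           0.           1.        ]] [[-0.01614715 -0.99930466 -0.03360746  0.03557576]
 [-0.99527846  0.01928127 -0.09512635  0.48213988]
 [ 0.0957082   0.03191276 -0.99489774  1.10253606]
 [ 0.          0.          0.          1.        ]]
{'t': 0.1, 'position': array([ 0.1465677 , -0.52987182,  0.23081205]), 'orientation': array([-5.96754836e-04,  9.90912902e-01,  1.34503767e-01,  3.41717294e-05]), 'force': array([ 0.01805101,  0.22305688, -0.13563607]), 'finger_gap': 0.08538948371462166} 0.0187
```

View pics/top0.png

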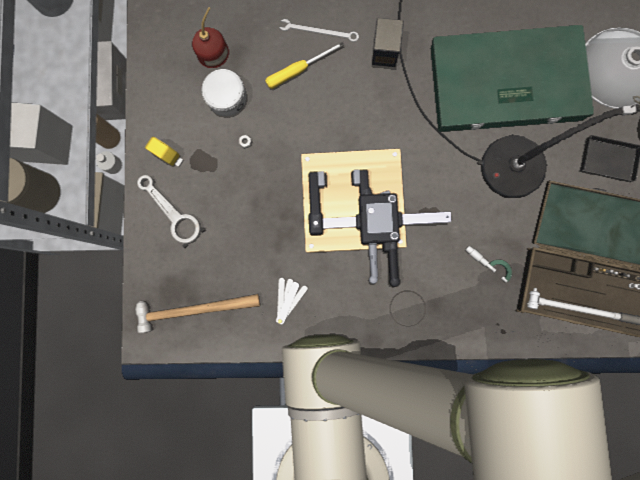

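View pics/scene0.png

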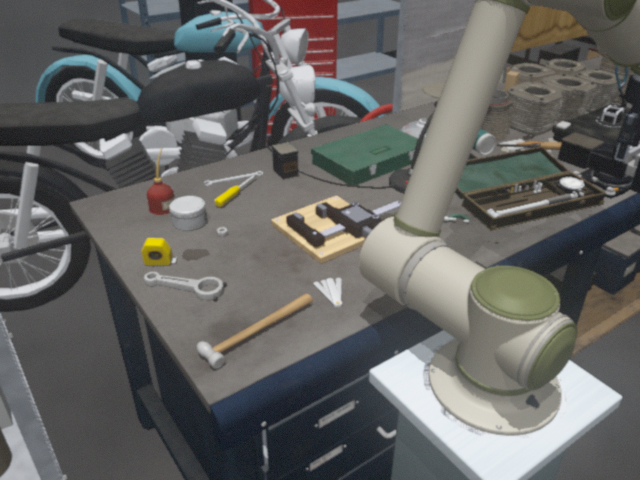

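```bash
python3 - <<'E'
import cv2
a=cv2.imread("pics/top0.png")
A=cv2.resize(a[165:255,130:210],None,fx=5,fy=5,interpolation=cv2.INTER_CUBIC)
B=cv2.resize(a[140:290,296:412],None,fx=4,fy=4,interpolation=cv2.INTER_CUBIC)[:600]
cv2.imwrite("pics/c1.png",cv2.hconcat([cv2.copyMakeBorder(B,0,0,0,0,0),cv2.copyMakeBorder(A[:, :336],0,600-A.shape[0],0,0,0)]))
print(A.shape,B.shape)
E
```

```text
(450, 400, 3) (600, 464, 3)
```

View pics/c1.png

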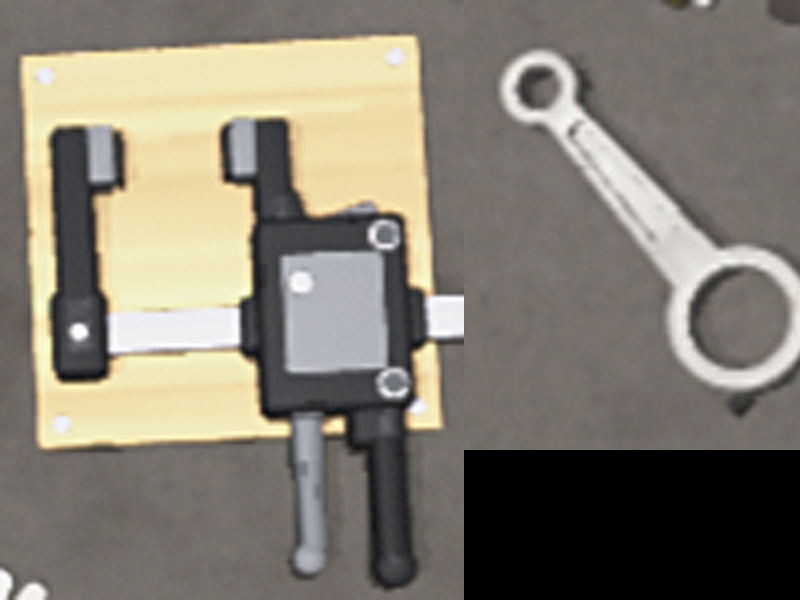

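```bash
cat > h.py <<'E'
import numpy as np
from cell import robot
def ray(px,z,cam="top"):
    c=robot.calibration(cam);K=np.array(c["K"]);T=np.array(c["camera_from_world"])
    R,t=T[:3,:3],T[:3,3]; C=-R.T@t
    d=R.T@np.linalg.solve(K,[px[0],px[1],1]); return C+d*(z-C[2])/d[2]
def proj(p,cam="top"):
    c=robot.calibration(cam);K=np.array(c["K"]);T=np.array(c["camera_from_world"])
    q=K@(T[:3,:3]@p+T[:3,3]); return q[:2]/q[2]
def kabsch(L,W):
    L,W=np.array(L),np.array(W);l,w=L.mean(0),W.mean(0);a,b=L-l,W-w
    th=np.arctan2((a[:,0]*b[:,1]-a[:,1]*b[:,0]).sum(),(a*b).sum())
    R=np.array([[np.cos(th),-np.sin(th)],[np.sin(th),np.cos(th)]]); return th,R,w-R@l
E
python3 - <<'E'
from h import *
np.set_printoptions(precision=4,suppress=True)
cr=[(20,57),(416,36),(441,427),(40,447)]
W=[ray((296+x/4,140+y/4),.018)[:2] for x,y in cr]
L=np.array([(150,100),(150,-105),(-55,-105),(-55,100)])/1000
th,R,t=kabsch(L,W);print("clamp",t,np.degrees(th),"res",(np.array(W)-(L@R.T+t))*1000)
s=ray((145.2,182.4),.018);b=ray((185.6,228.6),.018)
d=b-s;print("rod s,b",s,b,np.linalg.norm(d),np.degrees(np.arctan2(d[1],d[0])))
u=d/np.linalg.norm(d);print("grasp",s+.091*u,"shank",s+.049*u)
cx=lambda x,y:R@np.array([x,y])/1000+t
print("place grasp pt",cx(90+42,20),"trig",cx(-90,-28),"sh",cx(90,20))
# sliding pad face in crop x~113,(125..185) z~.042; fixed pad face x~232
for q in [(113,127),(113,185),(231,120),(231,180)]:
    p=ray((296+q[0]/4,140+q[1]/4),.042)[:2];print(q,(R.T@(p-t))*1000)
E
```

```text
clamp [ 0.5199 -0.0534] 1.8356436185051852 res [[-0.7359  0.0621]
 [-1.3257  0.2514]
 [ 0.9238  0.4449]
 [ 1.1378 -0.7584]]
rod s,b [0.6141 0.3774 0.018 ] [0.5154 0.2919 0.018 ] 0.13058663199103085 -139.0997876294757
grasp [0.5453 0.3178 0.018 ] shank [0.5771 0.3453 0.018 ]
place grasp pt [ 0.6512 -0.0292] trig [ 0.4308 -0.0843] sh [ 0.6092 -0.0305]
(113, 127) [104.3119  53.6697]
(113, 185) [74.6224 55.1536]
(231, 120) [104.5821  -5.954 ]
(231, 180) [73.9171 -4.2659]
```

```bash
python3 -m pendant '{"delta_pos":[[38.1,-44.4,0],[38.1,-44.4,0],[38.1,-44.4,0],[38.1,-44.4,0],[38.1,-44.4,0],[38.1,-44.4,0],[38.1,-44.4,0],[38.1,-44.4,0]],"turn":[[0,0,0],[0,0,0],[0,0,0],[0,0,0],[0,0,0],[0,0,0],[0,0,0],[0,0,0]],"hand":[100,100,100,100,100,100,100,100]}'; python3 -m pendant '{"delta_pos":[[38.1,-44.4,0],[38.1,-44.4,0],[38.1,-44.4,0],[38.1,-44.4,0],[38.1,-44.4,0],[38.1,-44.4,0],[38.1,-44.4,0],[38.1,-44.4,0]],"turn":[[0,0,0],[0,0,0],[0,0,0],[0,0,0],[0,0,0],[0,0,0],[0,0,0],[0,0,0]],"hand":[60,60,60,60,60,60,60,60]}'; python3 -m pendant '{"delta_pos":[[0,0,30],[0,0,30],[0,0,30],[0,0,0]],"turn":[[0,0,-0.148],[0,0,-0.148],[0,0,-0.148],[0,0,0]],"hand":[60,60,60,60]}'; python3 - <<'E'
from h import *; import cv2
cv2.imwrite("pics/t1.png",robot.snapshot("top")[:,:,::-1])
cv2.imwrite("pics/s1.png",robot.snapshot("scene")[:,:,::-1])
a=cv2.imread("pics/t1.png")[140:300,90:300];b=cv2.imread("pics/s1.png")[180:340,90:300]
cv2.imwrite("pics/c2.png",cv2.hconcat([cv2.resize(a,(395,300)),cv2.resize(b,(395,300))]))
E
```

```text
t: 1.1
position: [0.346, -0.1047, 0.2314]
orientation: [0.0, 0.991, 0.134, 0.0]
force: [0.9, -0.9, -0.0]
finger_gap: 0.0854
grip_force: 0.0
t: 2.1
position: [0.5452, 0.319, 0.2309]
orientation: [0.0, 0.991, 0.135, -0.0]
force: [0.3, -0.9, 0.1]
finger_gap: 0.0512
grip_force: 0.0
t: 2.6
position: [0.5437, 0.3167, 0.1391]
orientation: [-0.0, 0.937, 0.349, -0.003]
force: [-0.8, -0.1, -0.3]
finger_gap: 0.0513
grip_force: 0.0
```

View pics/c2.png

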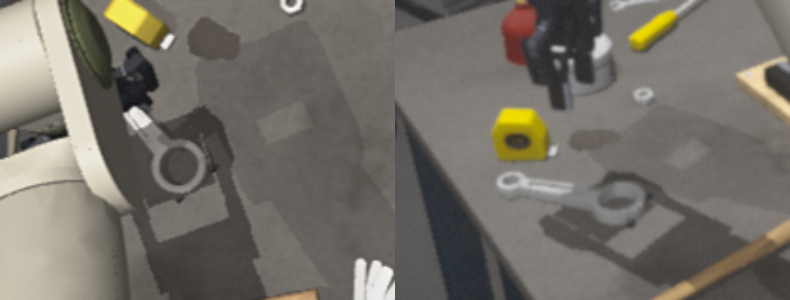

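The picture shows the hand above the rod's shank, with the fingers parallel to it and the rod undisturbed. I'll descend and grasp.

```bash
python3 -m pendant '{"delta_pos":[[2,0,45],[0,0,45],[0,0,30],[0,0,11],[0,0,5],[0,0,0]],"turn":[[0,0,0],[0,0,0],[0,0,0],[0,0,0],[0,0,0],[0,0,0]],"hand":[60,60,60,60,60,60]}'; python3 -m pendant '{"delta_pos":[[0,0,0],[0,0,0],[0,0,0],[0,0,0],[0,0,0],[0,0,0]],"turn":[[0,0,0],[0,0,0],[0,0,0],[0,0,0],[0,0,0],[0,0,0]],"hand":[0,0,0,0,0,0]}' 60
```

```text
t: 3.45
position: [0.547, 0.3186, 0.0065]
orientation: [0.0, 0.937, 0.349, 0.001]
force: [0.2, -0.3, -0.7]
finger_gap: 0.0511
grip_force: 0.0
t: 4.2
position: [0.5467, 0.3187, 0.0067]
orientation: [-0.0, 0.937, 0.349, 0.001]
force: [-1.3, 0.5, 5.4]
finger_gap: 0.0232
grip_force: 58.0
```

```bash
python3 -m pendant '{"delta_pos":[[0,0,-20],[0,0,-40],[0,0,-40],[-21.8,48,0],[-21.8,48,0],[-21.8,48,0],[-21.8,48,0],[-21.8,48,0],[-21.8,48,0],[-21.8,48,0]],"turn":[[0,0,0],[0,0,0],[0,0,0],[0,0,0],[0,0,0],[0,0,0],[0,0,0],[0,0,0],[0,0,0],[0,0,0]],"hand":[0,0,0,0,0,0,0,0,0,0]}' 80; python3 -m pendant '{"delta_pos":[[0,0,0],[0,0,0],[0,0,0],[0,0,0],[0,0,0],[0,0,0],[0,0,0]],"turn":[[0,0,-0.1806],[0,0,-0.1806],[0,0,-0.1806],[0,0,-0.1806],[0,0,-0.1806],[0,0,-0.1806],[0,0,-0.1806]],"hand":[0,0,0,0,0,0,0]}'; python3 -m pendant '{"delta_pos":[[0,0,0],[0,0,0],[0,0,0],[0,0,0],[0,0,0],[0,0,0],[0,0,0],[0,0,0]],"turn":[[0,0,-0.1806],[0,0,-0.1806],[0,0,-0.1806],[0,0,-0.1806],[0,0,-0.1806],[0,0,-0.1806],[0,0,-0.1806],[0,0,0]],"hand":[0,0,0,0,0,0,0,0]}'; python3 - <<'E'
from h import *; import cv2
cv2.imwrite("pics/t2.png",robot.snapshot("top")[:,:,::-1])
cv2.imwrite("pics/s2.png",robot.snapshot("scene")[:,:,::-1])
a=cv2.imread("pics/t2.png")[100:300,290:430];b=cv2.imread("pics/s2.png")[140:280,240:440]
a=cv2.resize(a,(392,560));b=cv2.resize(b,(400,280))
cv2.imwrite("pics/c3.png",cv2.hconcat([a,cv2.copyMakeBorder(b,0,280,0,0,0)]))
print(robot.observe()["finger_gap"])
E
```

```text
t: 5.45
position: [0.6507, -0.0371, 0.1048]
orientation: [-0.0, 0.937, 0.349, -0.001]
force: [0.5, 0.5, -6.0]
finger_gap: 0.0224
grip_force: 78.1
t: 6.32
position: [0.6504, -0.0354, 0.1047]
orientation: [-0.001, 0.547, 0.837, -0.0]
force: [-0.5, 0.3, -4.6]
finger_gap: 0.0221
grip_force: 78.5
t: 7.32
position: [0.6505, -0.0354, 0.1048]
orientation: [-0.001, -0.049, 0.999, 0.0]
force: [0.6, 1.2, -4.9]
finger_gap: 0.0224
grip_force: 78.5
0.02228297731634537
```

View pics/c3.png

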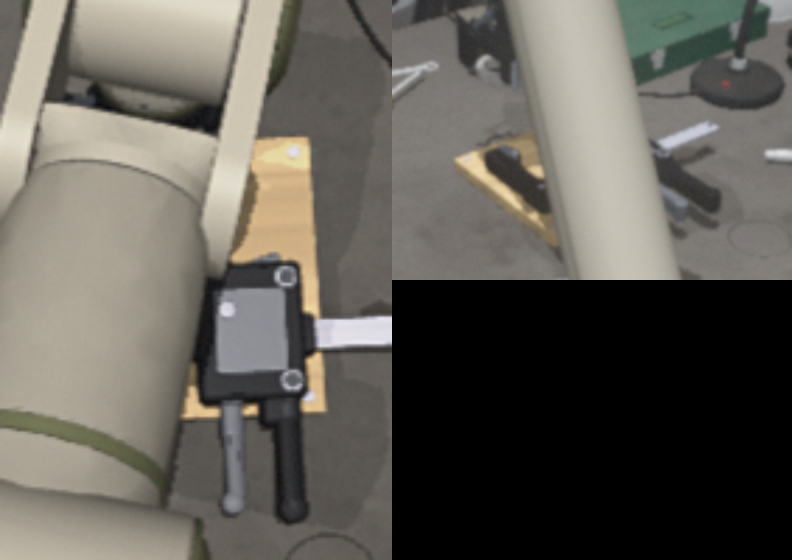

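```bash
python3 -m pendant '{"delta_pos":[[-1.2,4,25],[0,0,25],[0,0,15],[0,0,7],[0,0,0]],"turn":[[0,0,0],[0,0,0],[0,0,0],[0,0,0],[0,0,0]],"hand":[0,0,0,0,0]}'; python3 -m pendant '{"delta_pos":[[0,0,5],[0,0,2],[0,0,0]],"turn":[[0,0,0],[0,0,0],[0,0,0]],"hand":[0,0,0]}'
```

```text
t: 8.05
position: [0.6518, -0.0315, 0.0334]
orientation: [0.0, -0.05, 0.999, -0.0]
force: [0.3, -0.5, -5.1]
finger_gap: 0.0221
grip_force: 78.5
t: 8.43
position: [0.6517, -0.0314, 0.0264]
orientation: [0.0, -0.05, 0.999, -0.0]
force: [-0.3, -0.3, -4.7]
finger_gap: 0.0223
grip_force: 78.5
```

```bash
python3 -m pendant '{"delta_pos":[[0,0,1],[0,0,1],[0,0,0]],"turn":[[0,0,0],[0,0,0],[0,0,0]],"hand":[0,0,0]}'
```

```text
t: 8.8
position: [0.652, -0.0314, 0.0248]
orientation: [0.0, -0.05, 0.999, -0.0]
force: [-0.2, 0.2, -0.8]
finger_gap: 0.0227
grip_force: 78.9
```

```bash
python3 -m pendant '{"delta_pos":[[0,0,0],[0,0,0],[0,0,-30],[0,0,-40],[0,0,-30]],"turn":[[0,0,0],[0,0,0],[0,0,0],[0,0,0],[0,0,0]],"hand":[50,50,50,50,50]}'; python3 -m pendant '{"delta_pos":[[45,0,0],[45,0,0],[45,0,0],[45,0,0],[44,0,0],[0,0,0]],"turn":[[0,0,0],[0,0,0],[0,0,0],[0,0,0],[0,0,0],[0,0,0]],"hand":[0,0,0,0,0,0]}'; python3 - <<'E'
from h import *; import cv2
cv2.imwrite("pics/t3.png",robot.snapshot("top")[:,:,::-1])
cv2.imwrite("pics/s3.png",robot.snapshot("scene")[:,:,::-1])
a=cv2.imread("pics/t3.png")[100:300,290:430];b=cv2.imread("pics/s3.png")[140:280,240:440]
a=cv2.resize(a,(392,560),interpolation=2);b=cv2.resize(b,(400,280),interpolation=2)
cv2.imwrite("pics/c4.png",cv2.hconcat([a,cv2.copyMakeBorder(b,0,280,0,0,0)]))
E
```

```text
t: 9.43
position: [0.6521, -0.0315, 0.1264]
orientation: [0.001, -0.05, 0.999, -0.0]
force: [-0.2, -0.5, 0.6]
finger_gap: 0.0423
grip_force: 0.0
t: 10.18
position: [0.4268, -0.0537, 0.1248]
orientation: [-0.0, -0.05, 0.999, 0.0]
force: [0.1, 0.0, -1.1]
finger_gap: 0.0002
grip_force: 0.0
```

View pics/c4.png

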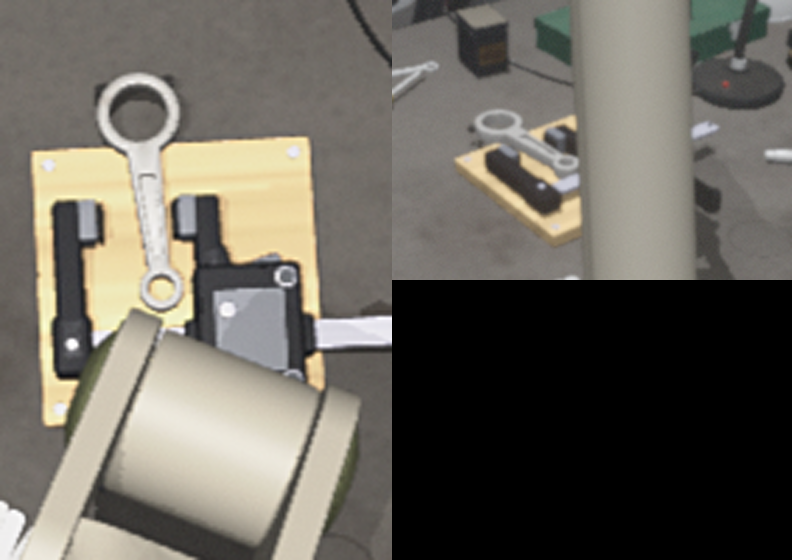

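The rod lies flat between the pads with the big end pointing out. The big eye is at crop (139,114) and the small eye at (161,287). Checking those positions in clamp coordinates.

```bash
python3 - <<'E'
from h import *
np.set_printoptions(precision=1,suppress=True)
th=np.radians(1.836);R=np.array([[np.cos(th),-np.sin(th)],[np.sin(th),np.cos(th)]]);t=np.array([.5199,-.0534])
g=lambda x,y,z:R.T@(ray((290+x/2.8,100+y/2.8),z)[:2]-t)*1000
s,b=g(161,287,.036),g(139,114,.036);u=(b-s)/np.linalg.norm(b-s)
print(s,b,np.linalg.norm(b-s),np.degrees(np.arctan2(u[1],u[0])),"shank",s+49*u)
print("fixed face",g(175,220,.042),"jaw face",g(102,220,.042))
print("tcp clamp",R.T@(np.array([.4268,-.0537])-t)*1000)
E
```

```text
[40. 10.] [168.3  19.1] 128.56661006734038 4.066364865435476 shank [88.9 13.5]
fixed face [87.2 -2.5] jaw face [90.1 50. ]
tcp clamp [-93.1   2.7]
```

```bash
python3 -m pendant '{"delta_pos":[[-3,0,40],[0,0,40],[0,0,20],[0,0,7],[0,0,0]],"turn":[[0,0,0],[0,0,0],[0,0,0],[0,0,0],[0,0,0]],"hand":[0,0,0,0,0]}' 60;  python3 -m pendant '{"delta_pos":[[0.7,-10,0],[0,0,0]],"turn":[[0,0,0],[0,0,0]],"hand":[0,0]}'; python3 -m pendant '{"delta_pos":[[0.5,-6,0],[0,0,0]],"turn":[[0,0,0],[0,0,0]],"hand":[0,0]}'; python3 -m pendant '{"delta_pos":[[0.3,-4,0],[0,0,0]],"turn":[[0,0,0],[0,0,0]],"hand":[0,0]}'
```

```text
t: 10.9
position: [0.4325, -0.0537, 0.0173]
orientation: [0.0, -0.05, 0.999, -0.0]
force: [0.6, 0.4, -0.3]
finger_gap: 0.0
grip_force: 0.0
t: 11.15
position: [0.4328, -0.0645, 0.018]
orientation: [0.001, -0.05, 0.999, -0.0]
force: [0.3, -0.7, -0.6]
finger_gap: 0.0001
grip_force: 0.0
t: 11.4
position: [0.4323, -0.0697, 0.0175]
orientation: [0.0, -0.05, 0.999, 0.0]
force: [1.1, 3.3, 2.3]
finger_gap: -0.0003
grip_force: 1.6
t: 11.65
position: [0.4323, -0.0733, 0.0175]
orientation: [-0.0, -0.05, 0.999, 0.0]
force: [-0.3, 5.8, 3.8]
finger_gap: 0.0
grip_force: 2.5
```

```bash
python3 -m pendant '{"delta_pos":[[0.4,-6,0],[0.3,-5,0],[0,0,0]],"turn":[[0,0,0],[0,0,0],[0,0,0]],"hand":[0,0,0]}'; python3 -m pendant '{"delta_pos":[[0.3,-4,0],[0,0,0]],"turn":[[0,0,0],[0,0,0]],"hand":[0,0]}';  python3 -m pendant '{"delta_pos":[[-0.7,11,0],[-0.7,11,0],[0,0,0]],"turn":[[0,0,0],[0,0,0],[0,0,0]],"hand":[0,0,0]}'; python3 -m pendant '{"delta_pos":[[0.5,-8,0],[0.4,-7,0],[0,0,0]],"turn":[[0,0,0],[0,0,0],[0,0,0]],"hand":[0,0,0]}'; python3 -m pendant '{"delta_pos":[[0.4,-6,0],[0,0,0]],"turn":[[0,0,0],[0,0,0]],"hand":[0,0]}'
```

```text
t: 12.02
position: [0.4328, -0.0843, 0.0175]
orientation: [0.0, -0.05, 0.999, 0.0]
force: [0.5, 5.9, 3.5]
finger_gap: -0.0
grip_force: 2.8
t: 12.28
position: [0.4331, -0.0882, 0.0175]
orientation: [0.0, -0.05, 0.999, 0.0]
force: [1.9, 7.0, 3.1]
finger_gap: 0.0001
grip_force: 3.2
t: 12.65
position: [0.4319, -0.0659, 0.0173]
orientation: [-0.0, -0.051, 0.999, -0.0]
force: [0.2, 0.4, 0.2]
finger_gap: -0.0001
grip_force: 0.0
t: 13.02
position: [0.4323, -0.082, 0.0172]
orientation: [-0.0, -0.05, 0.999, 0.001]
force: [-1.2, 4.4, 2.0]
finger_gap: 0.0002
grip_force: 2.5
t: 13.28
position: [0.4328, -0.0879, 0.0172]
orientation: [-0.0, -0.05, 0.999, 0.001]
force: [0.7, 5.9, 0.6]
finger_gap: 0.0002
grip_force: 2.9
```

```bash
python3 -m pendant '{"delta_pos":[[-0.7,11,0],[-0.7,11,0],[0,0,0],[0.4,-6,0],[0.3,-4,0],[0,0,0]],"turn":[[0,0,0],[0,0,0],[0,0,0],[0,0,0],[0,0,0],[0,0,0]],"hand":[0,0,0,0,0,0]}'; python3 -m pendant '{"delta_pos":[[0.3,-4,0],[0,0,0]],"turn":[[0,0,0],[0,0,0]],"hand":[0,0]}';  python3 -m pendant '{"delta_pos":[[0.3,-4,0],[0,0,0]],"turn":[[0,0,0],[0,0,0]],"hand":[0,0]}'; python3 -m pendant '{"delta_pos":[[0.2,-3,0],[0,0,0]],"turn":[[0,0,0],[0,0,0]],"hand":[0,0]}'
```

```text
t: 14.02
position: [0.4323, -0.0759, 0.0173]
orientation: [-0.0, -0.05, 0.999, 0.0]
force: [0.1, 4.4, 1.4]
finger_gap: -0.0002
grip_force: 2.5
t: 14.28
position: [0.4325, -0.0798, 0.0173]
orientation: [0.0, -0.05, 0.999, 0.0]
force: [0.8, 5.9, 2.3]
finger_gap: 0.0
grip_force: 2.9
t: 14.52
position: [0.4327, -0.0838, 0.0173]
orientation: [0.0, -0.05, 0.999, 0.0]
force: [2.0, 7.1, 1.6]
finger_gap: -0.0002
grip_force: 3.1
t: 14.78
position: [0.433, -0.0867, 0.0174]
orientation: [0.0, -0.05, 0.999, 0.0]
force: [3.0, 8.7, 2.1]
finger_gap: -0.0002
grip_force: 3.5
```

```bash
python3 - <<'E'
from h import *; import cv2
cv2.imwrite("pics/t4.png",robot.snapshot("top")[:,:,::-1])
a=cv2.imread("pics/t4.png")[100:300,290:430]
cv2.imwrite("pics/c5.png",cv2.resize(a,(392,560),interpolation=2))
E
```

```text
(no output)
```

View pics/c5.png

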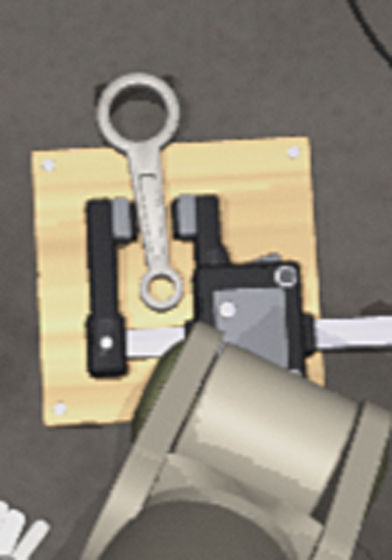

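The jaw pad (crop 135,220) now nearly touches the shank, and the rod hasn't moved. Fourth stroke in smaller steps.

```bash
python3 -m pendant '{"delta_pos":[[-0.7,11,0],[-0.7,10,0],[0,0,0],[0.3,-4,0],[0,0,0]],"turn":[[0,0,0],[0,0,0],[0,0,0],[0,0,0],[0,0,0]],"hand":[0,0,0,0,0]}'; for i in 1; do python3 -m pendant '{"delta_pos":[[0.2,-3,0],[0,0,0]],"turn":[[0,0,0],[0,0,0]],"hand":[0,0]}'; python3 -m pendant '{"delta_pos":[[0.2,-2,0],[0,0,0]],"turn":[[0,0,0],[0,0,0]],"hand":[0,0]}'; python3 -m pendant '{"delta_pos":[[0.2,-2,0],[0,0,0]],"turn":[[0,0,0],[0,0,0]],"hand":[0,0]}'; done
```

```text
t: 15.45
position: [0.4321, -0.0698, 0.0173]
orientation: [0.0, -0.05, 0.999, 0.0]
force: [0.2, 4.2, 1.0]
finger_gap: -0.0001
grip_force: 1.8
t: 15.7
position: [0.4321, -0.0725, 0.0173]
orientation: [-0.0, -0.05, 0.999, 0.0]
force: [0.7, 6.1, 0.2]
finger_gap: -0.0002
grip_force: 2.7
t: 15.95
position: [0.432, -0.0744, 0.0173]
orientation: [-0.0, -0.05, 0.999, 0.0]
force: [1.4, 6.0, 2.1]
finger_gap: -0.0001
grip_force: 3.2
t: 16.2
position: [0.4321, -0.0763, 0.0173]
orientation: [-0.0, -0.05, 0.999, 0.001]
force: [1.3, 6.8, 1.0]
finger_gap: -0.0003
grip_force: 3.5
```

```bash
python3 -m pendant '{"delta_pos":[[0.2,-2,0],[0,0,0]],"turn":[[0,0,0],[0,0,0]],"hand":[0,0]}'; python3 -m pendant '{"delta_pos":[[0.2,-2,0],[0,0,0]],"turn":[[0,0,0],[0,0,0]],"hand":[0,0]}'; python3 -m pendant '{"delta_pos":[[0.1,-1.5,0],[0,0,0]],"turn":[[0,0,0],[0,0,0]],"hand":[0,0]}'
```

```text
t: 16.45
position: [0.4322, -0.0783, 0.0173]
orientation: [0.0, -0.05, 0.999, 0.001]
force: [1.9, 8.4, 2.2]
finger_gap: -0.0001
grip_force: 3.6
t: 16.7
position: [0.4322, -0.0802, 0.0173]
orientation: [0.0, -0.05, 0.999, 0.001]
force: [3.0, 8.8, 1.2]
finger_gap: -0.0
grip_force: 4.0
t: 16.95
position: [0.4323, -0.0815, 0.0173]
orientation: [0.0, -0.05, 0.999, 0.001]
force: [3.0, 9.8, 1.9]
finger_gap: -0.0001
grip_force: 4.8
```

```bash
python3 -m pendant '{"delta_pos":[[0.1,-1.2,0],[0,0,0]],"turn":[[0,0,0],[0,0,0]],"hand":[0,0]}'; python3 -m pendant '{"delta_pos":[[0.1,-1.2,0],[0,0,0]],"turn":[[0,0,0],[0,0,0]],"hand":[0,0]}'; python3 - <<'E'
from h import *; import cv2
cv2.imwrite("pics/t5.png",robot.snapshot("top")[:,:,::-1])
a=cv2.imread("pics/t5.png")[100:300,290:430]
cv2.imwrite("pics/c6.png",cv2.resize(a,(392,560),interpolation=2))
E
```

```text
t: 17.2
position: [0.4323, -0.0825, 0.0173]
orientation: [0.0, -0.05, 0.999, 0.001]
force: [4.4, 11.2, 1.2]
finger_gap: -0.0003
grip_force: 5.4
t: 17.45
position: [0.4324, -0.0835, 0.0173]
orientation: [0.0, -0.05, 0.999, 0.001]
force: [4.6, 13.3, 0.8]
finger_gap: 0.0003
grip_force: 6.3
```

View pics/c6.png

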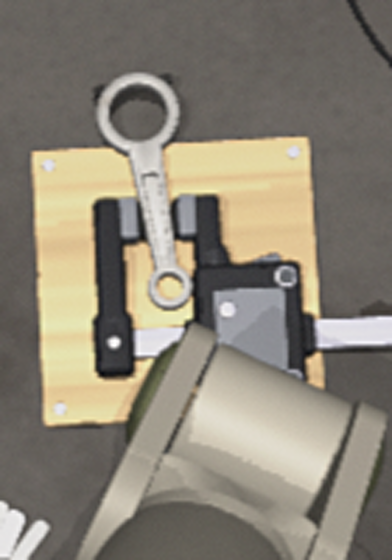

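The rod is now touched by the jaw and has turned: the small eye moved to crop (171,287), about 10° of tilt. It has yet to be drawn square, so I'll release and start the next stroke.

```bash
python3 -m pendant '{"delta_pos":[[-0.7,10,0],[-0.5,7,0],[0,0,0],[0.2,-3,0],[0,0,0]],"turn":[[0,0,0],[0,0,0],[0,0,0],[0,0,0],[0,0,0]],"hand":[0,0,0,0,0]}'; python3 -m pendant '{"delta_pos":[[0.1,-1,0],[0,0,0]],"turn":[[0,0,0],[0,0,0]],"hand":[0,0]}'; python3 -m pendant '{"delta_pos":[[0.1,-1,0],[0,0,0]],"turn":[[0,0,0],[0,0,0]],"hand":[0,0]}'
```

```text
t: 18.12
position: [0.4317, -0.0705, 0.0172]
orientation: [-0.0, -0.05, 0.999, 0.001]
force: [1.4, 6.0, 0.5]
finger_gap: -0.0002
grip_force: 2.9
t: 18.38
position: [0.4317, -0.0711, 0.0172]
orientation: [-0.0, -0.05, 0.999, 0.001]
force: [1.4, 8.0, 0.4]
finger_gap: -0.0
grip_force: 4.2
t: 18.62
position: [0.4316, -0.0718, 0.0172]
orientation: [-0.0, -0.05, 0.999, 0.001]
force: [3.1, 11.0, 1.2]
finger_gap: -0.0001
grip_force: 5.1
```

```bash
python3 -m pendant '{"delta_pos":[[0,-0.8,0],[0,0,0],[0,0,0]],"turn":[[0,0,0],[0,0,0],[0,0,0]],"hand":[0,0,0]}'; python3 -m pendant '{"delta_pos":[[0,-0.7,0],[0,0,0],[0,0,0]],"turn":[[0,0,0],[0,0,0],[0,0,0]],"hand":[0,0,0]}'
```

```text
t: 19.0
position: [0.4316, -0.0725, 0.0172]
orientation: [-0.0, -0.05, 0.999, 0.001]
force: [1.8, 11.2, 1.7]
finger_gap: -0.0003
grip_force: 5.5
t: 19.38
position: [0.4316, -0.073, 0.0172]
orientation: [-0.0, -0.05, 0.999, 0.001]
force: [2.9, 11.4, 1.3]
finger_gap: -0.0002
grip_force: 6.0
```

```bash
python3 -m pendant '{"delta_pos":[[0,-0.8,0],[0,0,0]],"turn":[[0,0,0],[0,0,0]],"hand":[0,0]}'; python3 -m pendant '{"delta_pos":[[0,-0.8,0],[0,0,0],[0,0,0]],"turn":[[0,0,0],[0,0,0],[0,0,0]],"hand":[0,0,0]}'
```

```text
t: 19.62
position: [0.4316, -0.0737, 0.0172]
orientation: [-0.0, -0.05, 0.999, 0.001]
force: [2.2, 13.3, 2.5]
finger_gap: 0.0004
grip_force: 6.6
t: 20.0
position: [0.4316, -0.0744, 0.0172]
orientation: [-0.001, -0.05, 0.999, 0.001]
force: [1.1, 13.1, 1.8]
finger_gap: -0.0
grip_force: 6.6
```

```bash
python3 -m pendant '{"delta_pos":[[0,-0.8,0],[0,0,0],[0,0,0]],"turn":[[0,0,0],[0,0,0],[0,0,0]],"hand":[0,0,0]}'; python3 - <<'E'
from h import *; import cv2
cv2.imwrite("pics/t6.png",robot.snapshot("top")[:,:,::-1])
f=[]
for i in range(4): robot.snapshot("top"); f.append(robot.observe()["force"])
print(np.mean(f,0))
a=cv2.imread("pics/t6.png")[100:300,290:430]
cv2.imwrite("pics/c7.png",cv2.resize(a,(392,560),interpolation=2))
E
```

```text
t: 20.38
position: [0.4317, -0.0752, 0.0172]
orientation: [-0.001, -0.05, 0.999, 0.001]
force: [1.8, 13.0, 3.5]
finger_gap: 0.0
grip_force: 6.7
[ 1.97850052 13.68737838  3.01305381]
```

View pics/c7.png

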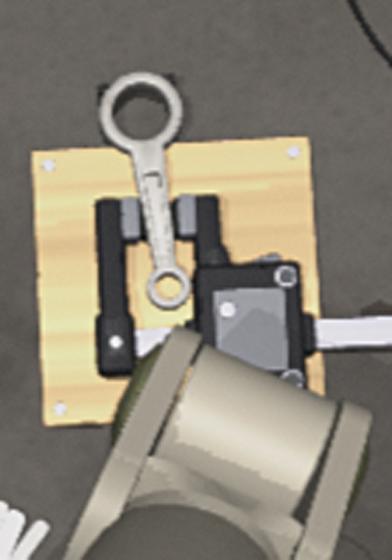

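The rod is turning back towards square: the eyes are at (142,112) and (169,287), about 5.6° now. Continuing in small steps.

```bash
python3 -m pendant '{"delta_pos":[[0,-0.8,0],[0,0,0],[0,0,0]],"turn":[[0,0,0],[0,0,0],[0,0,0]],"hand":[0,0,0]}'; python3 -m pendant '{"delta_pos":[[0,-0.6,0],[0,0,0],[0,0,0]],"turn":[[0,0,0],[0,0,0],[0,0,0]],"hand":[0,0,0]}'; python3 - <<'E'
from h import *
f=[]
for i in range(5): robot.snapshot("top"); f.append(robot.observe()["force"])
print(np.mean(f,0),robot.observe()["grip_force"])
E
```

```text
t: 21.0
position: [0.4316, -0.0758, 0.0172]
orientation: [-0.001, -0.05, 0.999, 0.002]
force: [1.8, 14.3, 3.8]
finger_gap: -0.0001
grip_force: 7.1
t: 21.38
position: [0.4316, -0.0763, 0.0172]
orientation: [-0.001, -0.05, 0.999, 0.002]
force: [2.3, 15.4, 3.7]
finger_gap: -0.0002
grip_force: 7.6
[ 1.96795206 15.12166096  3.84162213] 7.626551985740662
```

```bash
python3 -m pendant '{"delta_pos":[[-0.7,11,0],[0,0,0],[0,0,0],[0.3,-4,0],[0,-1.5,0],[0,0,0]],"turn":[[0,0,0],[0,0,0],[0,0,0],[0,0,0],[0,0,0],[0,0,0]],"hand":[0,0,0,0,0,0]}'; python3 -m pendant '{"delta_pos":[[0,-1,0],[0,0,0],[0,0,0]],"turn":[[0,0,0],[0,0,0],[0,0,0]],"hand":[0,0,0]}'; python3 -m pendant '{"delta_pos":[[0,-0.8,0],[0,0,0],[0,0,0]],"turn":[[0,0,0],[0,0,0],[0,0,0]],"hand":[0,0,0]}'
```

```text
t: 22.38
position: [0.432, -0.0716, 0.0172]
orientation: [-0.0, -0.05, 0.999, 0.001]
force: [2.6, 10.5, 1.9]
finger_gap: 0.0
grip_force: 5.2
t: 22.75
position: [0.4319, -0.0722, 0.0172]
orientation: [-0.0, -0.05, 0.999, 0.001]
force: [2.9, 13.4, 1.9]
finger_gap: -0.0003
grip_force: 6.4
t: 23.12
position: [0.4319, -0.0727, 0.0172]
orientation: [-0.0, -0.05, 0.999, 0.002]
force: [3.1, 14.5, 2.5]
finger_gap: 0.0001
grip_force: 7.2
```

```bash
python3 -m pendant '{"delta_pos":[[0,-0.4,0],[0,0,0],[0,0,0]],"turn":[[0,0,0],[0,0,0],[0,0,0]],"hand":[0,0,0]}'; python3 - <<'E'
from h import *
f=[]
for i in range(5): robot.snapshot("top"); f.append(robot.observe()["force"])
print(np.mean(f,0),robot.observe()["grip_force"])
E
python3 -m pendant '{"delta_pos":[[-0.7,11,0],[0,0,0],[0,0,0],[0.3,-5,0],[0,-1.5,0],[0,0,0]],"turn":[[0,0,0],[0,0,0],[0,0,0],[0,0,0],[0,0,0],[0,0,0]],"hand":[0,0,0,0,0,0]}'
```

```text
t: 23.5
position: [0.4319, -0.073, 0.0172]
orientation: [-0.001, -0.05, 0.999, 0.002]
force: [2.3, 15.4, 2.4]
finger_gap: 0.0002
grip_force: 7.6
[ 2.84554732 15.81400471  1.69874375] 7.593639061669819
t: 24.5
position: [0.4323, -0.0699, 0.0173]
orientation: [-0.0, -0.05, 0.999, 0.0]
force: [-0.0, 3.5, 1.2]
finger_gap: 0.0001
grip_force: 2.0
```

```bash
python3 -m pendant '{"delta_pos":[[0,-1.5,0],[0,0,0],[0,0,0]],"turn":[[0,0,0],[0,0,0],[0,0,0]],"hand":[0,0,0]}'; python3 -m pendant '{"delta_pos":[[0,-1.2,0],[0,0,0],[0,0,0]],"turn":[[0,0,0],[0,0,0],[0,0,0]],"hand":[0,0,0]}'; python3 -m pendant '{"delta_pos":[[0,-0.6,0],[0,0,0],[0,0,0]],"turn":[[0,0,0],[0,0,0],[0,0,0]],"hand":[0,0,0]}'
```

```text
t: 24.88
position: [0.4322, -0.0708, 0.0172]
orientation: [-0.0, -0.05, 0.999, 0.001]
force: [1.8, 7.8, 0.7]
finger_gap: 0.0002
grip_force: 3.7
t: 25.25
position: [0.4322, -0.0716, 0.0172]
orientation: [-0.0, -0.05, 0.999, 0.001]
force: [1.0, 11.1, 1.1]
finger_gap: 0.0001
grip_force: 5.2
t: 25.62
position: [0.4322, -0.072, 0.0172]
orientation: [-0.001, -0.05, 0.999, 0.001]
force: [1.7, 11.5, 1.8]
finger_gap: 0.0001
grip_force: 6.0
```

```bash
python3 -m pendant '{"delta_pos":[[0,-0.9,0],[0,0,0],[0,0,0]],"turn":[[0,0,0],[0,0,0],[0,0,0]],"hand":[0,0,0]}'; python3 -m pendant '{"delta_pos":[[0,-0.5,0],[0,0,0],[0,0,0]],"turn":[[0,0,0],[0,0,0],[0,0,0]],"hand":[0,0,0]}'; python3 -m pendant '{"delta_pos":[[-0.7,10,0],[-0.7,10,0],[0,0,0],[0,0,-40],[0,0,-50],[40,0,-40],[50,0,0],[0,0,0]],"turn":[[0,0,0],[0,0,0],[0,0,0],[0,0,0],[0,0,0],[0,0,0],[0,0,0],[0,0,0]],"hand":[0,0,0,0,0,0,0,0]}'
python3 - <<'E'
from h import *; import cv2
cv2.imwrite("pics/t7.png",robot.snapshot("top")[:,:,::-1])
a=cv2.imread("pics/t7.png")[100:300,290:430]
cv2.imwrite("pics/c8.png",cv2.resize(a,(392,560),interpolation=2))
E
```

```text
t: 26.0
position: [0.4322, -0.0725, 0.0172]
orientation: [-0.001, -0.05, 0.999, 0.001]
force: [2.1, 14.1, 2.3]
finger_gap: -0.0
grip_force: 7.1
t: 26.38
position: [0.4321, -0.0729, 0.0171]
orientation: [-0.001, -0.05, 0.999, 0.002]
force: [2.7, 15.7, 2.3]
finger_gap: -0.0
grip_force: 7.7
t: 27.38
position: [0.3404, -0.0635, 0.1476]
orientation: [-0.0, -0.049, 0.999, -0.0]
force: [1.3, -0.8, -0.3]
finger_gap: 0.0
grip_force: 0.0
```

View pics/c8.png

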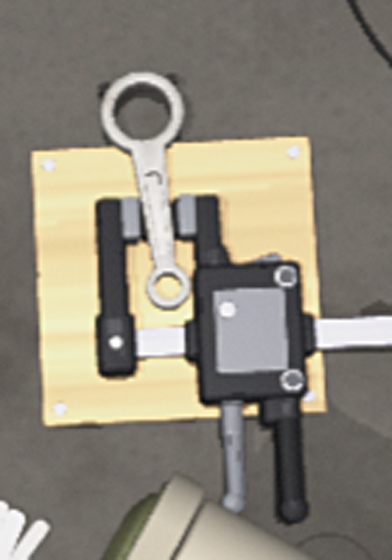

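The rod is held square between the pads, eyes at (143,112) and (168,287). The trigger has sprung back and the arm is clear, so I'm handing in.

```bash
python3 -c "
from cell import robot; print(robot.job_done())"
```

```text
the job is handed in; nothing more can be done
None
```

The rod lies flat in the clamp with its shank between the pads and its big end pointing out; I stopped pumping at about 15.7 N on the trigger, left it sprung back with the arm clear, and handed the job in at about 27.5 s.

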